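Focus the measuring microscope with its concentric knobs and take a reading

ROBOT

A 6-joint arm with a two-finger parallel gripper is mounted at the origin on the work surface. World frame = base frame: x ahead of the robot, y to its left, z up, the work surface at z = 0. Lengths are in mm, angles in degrees, forces in N, time in s.
With the tool pointing down it reaches from about 350 to 875 mm from the base axis. Payload 4.2 kg.
Tool frame: the origin (TCP) lies at the very end of the fingers, on their centre line; the grasp point (between the pads) lies 19 mm behind it; z points along the fingers, y is the line along which they close (so a half turn about z gives the same grasp; the last joint's range is limited). The gripper opens to 87 mm and grips with 3 to 60 N. Pads are 19 mm wide; open, the fingers measure 117 mm over their backs; the gripper's body (75 mm by 190 mm) begins 51 mm behind the grasp point.
Start: joints at [82.884, 22.042, 0.453, 0, -68.411, -14.817], TCP at [233.416, 579.755, 222.55] pointing down, gripper open.
Joint ranges: [-179.83, 179.83], [-69.29, 118.12], [-61.27, 80.66], [-181.25, 117.63], [-171.15, -9.14], [-177.46, 177.46]. Speed limits (degrees/s): [159.86, 159.86, 180, 180, 180, 180].

INTERFACE

Orientations are given as a 3x3 rotation matrix whose columns are the frame's x, y, z axes.
In Python, from cell import bot, eyes, ticket, recognise, outline_of, place_of gives the robot as it stands. The module is installed in compiled form; this text tells all that it offers.
- The arm moves only by the tool apply_moves, never from a script. Its argument "series" is a list of rows, each an object of numbers: "x", "y", "z": the shift along the tool's x, y, z in mm; "turn": the turn about the tool's z in rad. In form: [{"x": .., "y": .., "z": .., "turn": ..}, ...]. A call has 1 to 20 rows; each row shifts and turns the commanded pose from where the row before left it, along the tool's axes as they then stand; what a row does not reach is not made up. A row lasts 1/10 s, in which the tool goes at most 50 mm and 8.59 degrees, less where a joint would pass 70% of its speed; a pose out of reach is approached as far as the arm can. A call with a gripper value outside its range is refused whole. "claw" is the finger opening in mm, from 0 to 87, set as the call begins (left out, the last holds). The fingers move at their own pace and stop on an object; "grip_force" is the grip in N (left out, the last holds). Time passes only in rows, so rows that do not move let the fingers close. It gives the time, the measured TCP pose, the force, the opening and the grip force at its end, in the units of the state.
- bot.read_state(): the state, without advancing time (a new reading comes with each control period).
- eyes.read_camera(name): name is "side" or "top"; returns the picture (384x512x3 uint8, blue, green, red); there is no depth.
- eyes.camera_info(name): a dict with "camera_matrix" (3x3 intrinsics, pixels), "world_to_cam" (4x4, takes a point from world to camera coordinates). Camera axes: x right, y down, z forward; pixel columns grow to the right and rows downward; lengths in mm; the calibration is good to about 2 mm. A picture is of the moment at which its call begins. camera_info takes no time and is no camera call.
- ticket.hand_in(): hands the job in; it is judged then, once.
Trained networks look in the newest picture that a camera, given by its name, has taken for a name from the list of things; names that differ only in an ending like _2 or _b are one class to them, and where a whole thing is asked for, a point or a joint stands for the part that bears it (a point fixed in the world has none). Each returns a list of dicts, best first, with "p" (0 to 1); they miss things now and then, are a little off and sometimes report something else, mostly with a low value. They report only what shows in the picture. A call takes as long as a camera call. They do not tell look-alikes from the thing itself.
- recognise(camera, name): "at" ([column, row] in pixels, amid what is visible of it).
- outline_of(camera, name): "region" (384x512 bool, what is visible of it) and "at" ([column, row] in pixels, amid what is visible of it).
- place_of(camera, name): "at" ([column, row] in pixels: a listed point, or the origin of a listed thing).
The state is a dict: "clock": time; "q": joint angles; "dq": joint speeds; "joint_efforts": joint torques, N m; "eef_pos": TCP position; "eef_rot": TCP orientation; "wrist_force": force on the tool from outside, world axes, zero at the start; "ft_torque": the same for the moment, N m; "finger_gap": finger opening in mm; "grasp_force": force on a finger pad.
Only numpy, scipy, OpenCV 4.12 (cv2) and the standard library are available. Lean on these libraries where they do the work, as an engineer would, in place of code of your own. Each camera call takes 0.05 s, during which the arm holds its last target. There are 200 camera calls.

TASK

Measure the solar cell on the microscope: push the sample carriage fully home under the objective, then turn the coarse focus lever to point at the index block without disturbing the fine pointer above it, then turn the fine pointer to point at the same index block, leaving the coarse lever set. Only then press the button of the button pod fully down and let go. Leave the index block, the joystick and everything else on the bench where it is.

Things in the scene. Friction and masses are not known exactly. Their poses are not given: they have to be found in the camera images.
- carriage (a joint): sliding sample carriage of the tall black and white microscope at the robot's left: travel in m, 0 = fully out, grows as it is pushed in, 0.100 = fully home against a hard stop. It slides stiffly (about 2 N, slightly damped), level, and stays where it is left.
- handle (a point): middle of the outer face (to push on) of the carriage's upright dark-steel handle plate, 80 mm above the table. Plate 60 mm wide, 12 mm thick, 29 to 85 mm above the table, across the sliding direction; a 30 mm wide bar joins it to the carriage behind. The point's level y axis is the push-in direction. When home, the microscope head (from 170 mm above the table up) begins 211 mm beyond this face.
- axis (a point): vertical common axis of the two focus knobs, at the top face (35 mm above the table) of the fixed focus drive, a grey box 200 x 200 x 35 mm. The knobs turn independently of each other, have no stop near, and stay where they are left by friction (coarse about 0.1 N m, fine about 0.05 N m).
- coarse_tip (a point): end of the coarse knob's lever, at its top: 72 mm from the axis, 55 mm above the table. The coarse knob is a black ring of radius 32 mm (37 to 57 mm above the table) with one radial dark-steel lever 12 mm wide, reaching from the ring to 72 mm from the axis, between 41 and 55 mm above the table.
- fine_tip (a point): end of the fine knob's pointer, at its top: 34 mm from the axis, 84 mm above the table. The fine knob stands above the coarse ring: a steel stem of radius 9 mm (57 to 88 mm above the table) with a radial steel pointer arm 10 mm wide, 66 to 84 mm above the table, its long end reaching 34 mm from the axis (its short tail only 9 mm): the long end is the pointer.
- index_block (a point): top of the one small steel index block (16 mm radially, 8 mm wide, top 46 mm above the table) that stands on the drive's face at 79 to 95 mm from the axis. The direction from the axis to it is the setting for both knobs. It must not be moved.
- coarse_goal (a point): where the coarse lever's end must come: on the line from the axis to the index block, 72 mm from the axis, 55 mm above the table
- fine_goal (a point): where the fine pointer's end must come: on the line from the axis to the index block, 34 mm from the axis, 84 mm above the table
- measure_top (a point): centre of the top of the push button (30 mm across) on the button pod, a fixed 90 x 90 x 30 mm grey box at the robot's right; it is pressed straight down, travel 6 mm, 5 N when fully down, and springs back
- measure (a joint): travel of that button in m: 0 = up, 0.006 = fully down
- stick: joystick pod, a fixed grey box 90 x 90 x 30 mm carrying a stick with a ball, 99 mm high in all; origin under its centre. A bystander: it and the button pod may have swapped places
- bottle: white bottle 60 mm across, 170 mm high, loose bystander; origin under its centre
- driver: screwdriver lying on the bench, loose bystander
- lens: spare objective, a steel stepped cylinder 36 mm across, 52 mm high, standing; loose bystander; origin under its centre
- jar: amber jar 56 mm across, 60 mm high, loose bystander; origin under its centre
- tray: white open tray 90 x 150 x 35 mm, loose bystander; origin under its centre
- weight: steel cylinder 40 mm across, 30 mm high, loose bystander; origin under its centre
There are look-alikes about, which are no part of the job. Leave any orange, pink or yellow look-alike of the part that bears measure_top alone.

How it is judged:
By the outcome, as a careful person would: the job done as asked, in the order asked, and still so for the second after the job is handed in, with the robot touching nothing.
It also fails if it takes over 67 s, if anything falls off the work surface, if the arm or the gripper's body presses on something with over 40 N, if the wrist force passes 120 N, or if a joint passes its speed limit or range.

## Working session

There is one attempt and no reset: what is moved stays moved. The work goes in short steps, Python scripts to look and compute and a tool call to move; the robot and the scene stay as the last step left them, time stands still between calls to the robot, and variables do not carry over. Pictures are saved under pics/ and viewed, at most 10 in all, crops included, and the job is handed in when it is done.

Besides the shell and the picture viewer there is one more tool, called after ">>>" in YAML: its name, and indented under it one key for each argument. apply_moves: Moves the arm, as the interface text tells. Its arguments: {"type":"object","properties":{"series":{"type":"array"},"claw":{"type":"number"},"grip_force":{"type":"number"}},"required":["series"]}

```bash
mkdir -p pics
cat > h.py <<'E'
import numpy as np, cv2
from cell import bot, eyes, ticket, recognise, outline_of, place_of
def ray(cam,px):
    i=eyes.camera_info(cam);K=np.array(i["camera_matrix"]);T=np.array(i["world_to_cam"])
    R,t=T[:3,:3],T[:3,3]; d=R.T@np.linalg.solve(K,[px[0],px[1],1.]); return -R.T@t,d
def at_z(cam,px,z):
    o,d=ray(cam,px); return o+d*(z-o[2])/d[2]
def proj(cam,p):
    i=eyes.camera_info(cam);T=np.array(i["world_to_cam"]);c=np.array(i["camera_matrix"])@(T[:3,:3]@np.array(p,float)+T[:3,3]); return c[:2]/c[2]
E
python3 - <<'E'
from h import *
for c in("top","side"):
    im=eyes.read_camera(c); cv2.imwrite(f"pics/{c}0.png",cv2.resize(im,(800,600),interpolation=cv2.INTER_CUBIC))
    print(c,ray(c,(256,192)))
    for n,z in dict(handle=80,axis=35,coarse_tip=55,fine_tip=84,index_block=46,coarse_goal=55,fine_goal=84,measure_top=None,stick=0).items():
        for r in place_of(c,n)[:3]:
            zz=36 if z is None else z
            print(c,n,round(r["p"],2),np.round(r["at"],1),np.round(at_z(c,r["at"],zz)))
s=bot.read_state(); print(s["clock"],s["eef_pos"],np.round(s["eef_rot"],3),s["finger_gap"])
E
```

```text
top (array([ 421.69766168,  -20.60226184, 1342.87943608]), array([ 0.09406545,  0.01151667, -0.99551239]))
top handle 0.57 [177.4 186.1] [567. 273.  80.]
top handle 0.28 [270.1 197.1] [522. -56.  80.]
top axis 0.72 [271.2 195.6] [531. -61.  35.]
top coarse_tip 0.65 [249.9 195.3] [532.  16.  55.]
top fine_tip 0.68 [214.5 230.7] [407. 141.  84.]
top fine_tip 0.43 [257.1 195.8] [527. -10.  84.]
top fine_goal 0.46 [236.3 138.2] [735.  61.  84.]
top measure_top 0.62 [354.6 265.6] [ 274. -354.   36.]
top measure_top 0.6 [401.5 267.3] [ 266. -521.   36.]
top measure_top 0.59 [358.5 131.6] [ 763. -388.   36.]
top stick 0.58 [340.6 218.7] [ 443. -319.    0.]
side (array([    8.4819992 , -1294.03414467,  1098.62067811]), array([ 0.310431  ,  0.73431442, -0.60383117]))
side axis 0.93 [251.7 201.1] [521. -44.  35.]
side axis 0.39 [204.8 183.9] [398. 114.  35.]
side coarse_tip 0.53 [246.3 185.8] [526.  22.  55.]
side coarse_tip 0.21 [248.6 182.8] [541.  36.  55.]
side fine_tip 0.49 [248.2 185.1] [520. -13.  84.]
side measure_top 0.62 [361.4 245.6] [ 759. -382.   36.]
side measure_top 0.58 [311.8 240.5] [ 624. -304.   36.]
side measure_top 0.48 [210.  271.7] [ 279. -315.   36.]
side stick 0.79 [262.8 262.6] [ 454. -305.    0.]
1.0 [233.40739921 579.74877704 222.53648296] [[ 0.928 -0.374 -0.   ]
 [-0.374 -0.928 -0.   ]
 [-0.     0.    -1.   ]] 86.9864924101099
```

View pics/top0.png

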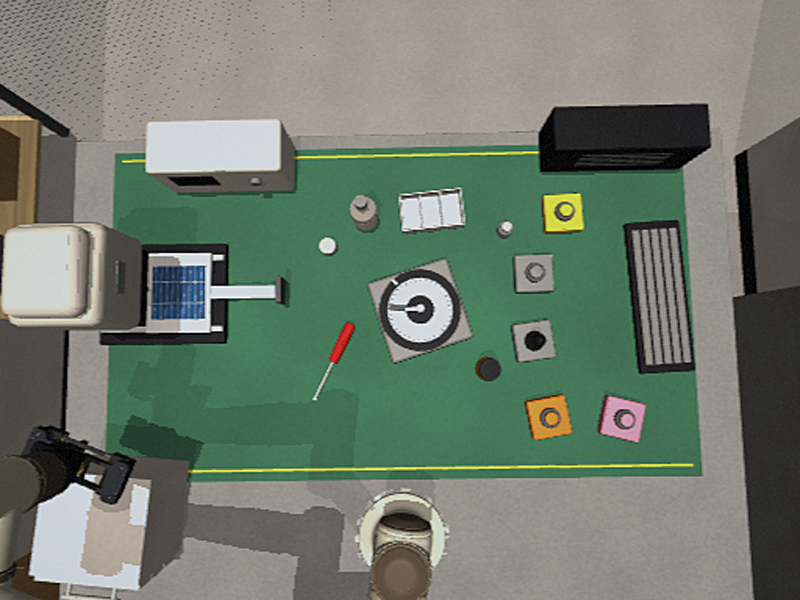

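View pics/side0.png

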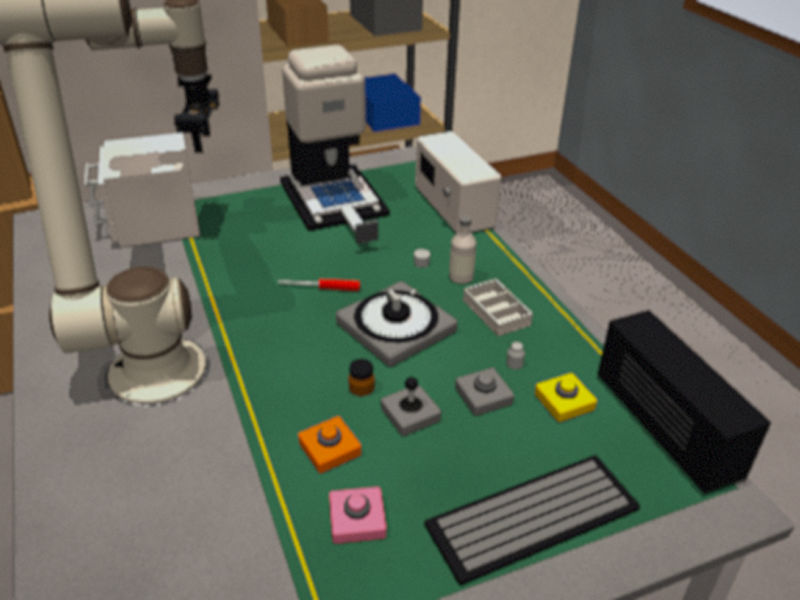

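The top picture shows the carriage handle at (283,290) px, the focus drive at (420,308), the grey button pod at (534,272) and the joystick at (534,340), on the 800-px scale. Button candidates there are grey (534,272), yellow (564,211), orange (550,417) and pink (624,418). The grey one fits, since the coloured ones are the look-alikes. Next I'll confirm it and the drive in one enlarged crop.

Run:
```python
from h import *
t=eyes.read_camera("top"); s=eyes.read_camera("side")
def crop(im,c,r,w,h): return cv2.resize(im[r-h//2:r+h//2,c-w//2:c+w//2],(400,300),interpolation=cv2.INTER_CUBIC)
A=np.vstack([np.hstack([crop(t,269,197,80,60),crop(s,254,200,80,60)]),np.hstack([crop(t,342,174,80,60),crop(t,165,186,80,60)])])
cv2.imwrite("pics/crop1.png",A)
```

```text
(no output)
```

View pics/crop1.png

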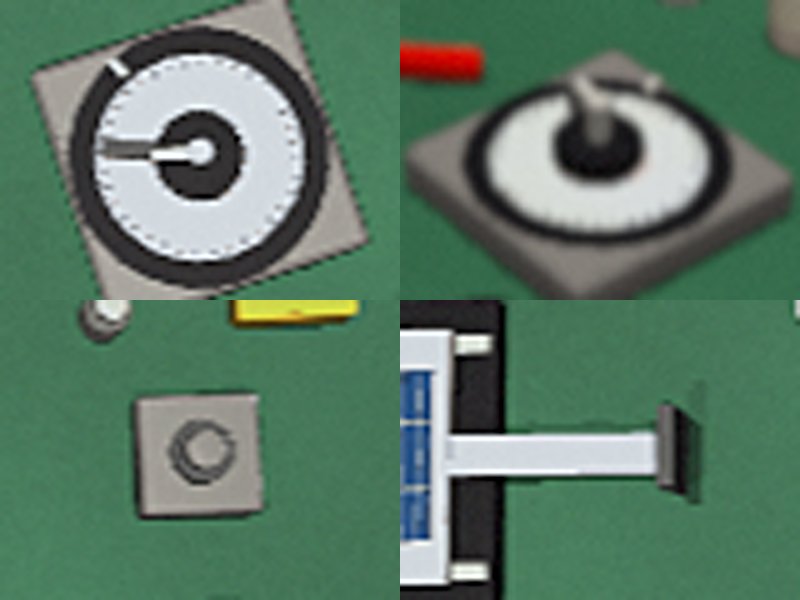

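The crop shows one index block at (253,181) px in the top image. The coarse lever end is at (250,197), the fine pointer end at (259,198) and the stem at (269,197). The grey pod carries the plain button at about (345,174). The handle plate's outer edge is at about (180,185).

```bash
cat >> h.py <<'E'
def fit_dark(): pass
E
python3 - <<'E'
from h import *
T=lambda c,r,z:np.round(at_z("top",(c,r),z),1)
o=lambda x,y:(229+x/5,167+y/5)
print("ring ctr",T(*o(199,157),37)); print("stem",T(*o(202,150),88)); print("index",T(*o(120,68),46)); print("lever",T(*o(103,149),55)); print("ptr",T(*o(152,155),84))
# drive outline -> centre of top
t=eyes.read_camera("top")
r=outline_of("top","axis")
# white dial: fit ellipse
g=(t.min(2)>170).astype(np.uint8); g[:, :229]=0;g[:,309:]=0;g[:167]=0;g[227:]=0
cs=max(cv2.findContours(g,cv2.RETR_EXTERNAL,cv2.CHAIN_APPROX_NONE)[0],key=cv2.contourArea); e=cv2.fitEllipse(cs); print("dial",e,T(*e[0],36))
h=lambda x,y:(125+(x-400)/5,156+(y-300)/5)
print("plate outer",T(*h(675,403),85),T(*h(675,492),85),"inner",T(*h(657,403),85),T(*h(657,490),85))
print("bar edges near/far",T(*h(655,434),60),T(*h(455,434),60),T(*h(655,474),60),T(*h(450,474),60))
b=lambda x,y:(302+x/5,144+(y-300)/5)
print("button",T(*b(208,448),38))
print("pod corners",[T(*b(*p),30) for p in((135,398),(258,393),(262,508),(142,516))])
for n in("handle","measure_top","index_block","bottle","lens","jar","weight"):
    for c in("top","side"):
        for q in place_of(c,n)[:4]: print(c,n,round(q["p"],2),np.round(q["at"],1),np.round(at_z(c,q["at"],dict(handle=80,measure_top=38,index_block=46).get(n,0))))
print(bot.read_state()["clock"])
E
```

```text
ring ctr [520.8 -51.9  37. ]
stem [521.8 -52.8  88. ]
index [586.2   4.7  46. ]
lever [526.4  17.7  55. ]
ptr [519.2 -17.7  84. ]
dial ((268.58709716796875, 198.1584930419922), (36.88896560668945, 39.08259201049805), 7.282522201538086) [521.8 -51.1  36. ]
plate outer [600.1 262.9  85. ] [536.7 262.7  85. ] inner [600.4 275.8  85. ] [538.3 275.5  85. ]
bar edges near/far [581.3 283.   60. ] [583.9 428.5  60. ] [552.3 282.9  60. ] [554.8 431.7  60. ]
button [ 607.1 -327.1   38. ]
pod corners [array([ 646.4, -276.7,   30. ]), array([ 648.5, -367.3,   30. ]), array([ 563.1, -366.8,   30. ]), array([ 558.7, -278.9,   30. ])]
top handle 0.96 [180.8 181.4] [584. 261.  80.]
side handle 0.97 [233.3 145.5] [564. 260.  80.]
top measure_top 0.74 [215.5 230.9] [406. 144.  38.]
top measure_top 0.62 [361.8 131. ] [ 765. -400.   38.]
top measure_top 0.52 [356.2 268.4] [ 265. -359.   38.]
top measure_top 0.4 [343.1 174.7] [ 603. -325.   38.]
side measure_top 0.44 [228.3 320.5] [ 269. -503.   38.]
side measure_top 0.42 [308.3 240.1] [ 613. -300.   38.]
side measure_top 0.42 [316.  200.1] [ 734. -125.   38.]
side measure_top 0.39 [360.1 244.1] [ 757. -376.   38.]
top index_block 0.5 [342.2 173.5] [ 606. -320.   46.]
side index_block 0.31 [261.9 263.5] [ 432. -349.   46.]
top bottle 0.75 [236.  140.1] [749.  68.   0.]
side bottle 0.55 [298.4 176. ] [767.  78.   0.]
top lens 0.51 [323.5 147. ] [ 716. -264.    0.]
side lens 0.57 [330.3 230.5] [ 726. -249.    0.]
top jar 0.6 [311.7 235. ] [ 385. -209.    0.]
side jar 0.81 [230.8 246.6] [ 385. -200.    0.]
top weight 0.4 [212.  154.3] [696. 160.   0.]
side weight 0.67 [267.5 171.5] [667. 150.   0.]
1.9
```

>>> apply_moves:
  series:
    - {"turn": -0.128}
    - {"turn": -0.128}
    - {"turn": -0.127}
    - {"x": 15, "y": 40}
    - {"x": 15, "y": 40}
    - {"x": 15, "y": 40}
    - {"x": 15, "y": 40}
    - {"x": 15, "y": 40}
    - {"x": 15, "y": 40}
    - {"x": 15, "y": 40}
    - {"x": 15, "y": 40}
    - {"x": 15, "y": 40}
    - {"x": 40}
    - {"x": 40}
    - {"x": 40}
    - {"x": 40}
    - {"x": 40}
    - {"x": 0}
  claw: 0

```text
invalid input
```

>>> apply_moves:
  series:
    - {"x": 0, "y": 0, "z": 0, "turn": -0.128}
    - {"x": 0, "y": 0, "z": 0, "turn": -0.128}
    - {"x": 0, "y": 0, "z": 0, "turn": -0.127}
    - {"x": 15, "y": 40, "z": 0, "turn": 0}
    - {"x": 15, "y": 40, "z": 0, "turn": 0}
    - {"x": 15, "y": 40, "z": 0, "turn": 0}
    - {"x": 15, "y": 40, "z": 0, "turn": 0}
    - {"x": 15, "y": 40, "z": 0, "turn": 0}
    - {"x": 15, "y": 40, "z": 0, "turn": 0}
    - {"x": 15, "y": 40, "z": 0, "turn": 0}
    - {"x": 15, "y": 40, "z": 0, "turn": 0}
    - {"x": 15, "y": 40, "z": 0, "turn": 0}
    - {"x": 40, "y": 0, "z": 0, "turn": 0}
    - {"x": 40, "y": 0, "z": 0, "turn": 0}
    - {"x": 40, "y": 0, "z": 0, "turn": 0}
    - {"x": 40, "y": 0, "z": 0, "turn": 0}
    - {"x": 40, "y": 0, "z": 0, "turn": 0}
  claw: 0

```text
clock: 3.6
eef_pos: [570.2, 219.5, 222.6]
eef_rot: [[1.0, -0.0, 0.0], [-0.0, -1.0, 0.0], [0.0, -0.0, -1.0]]
wrist_force: [-0.0, 0.2, 0.9]
finger_gap: 0.6
grasp_force: 0.0
```

>>> apply_moves:
  series:
    - {"x": -1, "y": 0, "z": 40, "turn": 0}
    - {"x": -1, "y": 0, "z": 40, "turn": 0}
    - {"x": 0, "y": 0, "z": 40, "turn": 0}
    - {"x": 0, "y": 0, "z": 40, "turn": 0}
    - {"x": 0, "y": 0, "z": 0, "turn": 0}
    - {"x": 0, "y": -12, "z": 0, "turn": 0}
    - {"x": 0, "y": -12, "z": 0, "turn": 0}
    - {"x": 0, "y": -12, "z": 0, "turn": 0}
    - {"x": 0, "y": -12, "z": 0, "turn": 0}
    - {"x": 0, "y": -12, "z": 0, "turn": 0}
    - {"x": 0, "y": -12, "z": 0, "turn": 0}
    - {"x": 0, "y": -12, "z": 0, "turn": 0}
    - {"x": 0, "y": -12, "z": 0, "turn": 0}
    - {"x": 0, "y": -12, "z": 0, "turn": 0}

```text
clock: 5.0
eef_pos: [565.7, 302.2, 63.5]
eef_rot: [[1.0, -0.001, -0.018], [-0.002, -0.999, -0.048], [-0.018, 0.048, -0.999]]
wrist_force: [25.4, -89.0, 22.8]
finger_gap: 0.4
grasp_force: 45.5
```

>>> apply_moves:
  series:
    - {"x": 0, "y": -4, "z": 0, "turn": 0}
    - {"x": 0, "y": -4, "z": 0, "turn": 0}
    - {"x": 0, "y": -4, "z": 0, "turn": 0}

```text
clock: 5.3
eef_pos: [565.4, 302.0, 63.6]
eef_rot: [[1.0, -0.007, -0.026], [-0.008, -0.998, -0.064], [-0.026, 0.064, -0.998]]
wrist_force: [24.8, -98.7, 26.0]
finger_gap: 0.3
grasp_force: 50.5
```

>>> apply_moves:
  series:
    - {"x": 0, "y": 15, "z": 0, "turn": 0}
    - {"x": 0, "y": 20, "z": 0, "turn": 0}
    - {"x": 0, "y": 30, "z": 0, "turn": 0}
    - {"x": 0, "y": 0, "z": 0, "turn": 0}

```text
clock: 5.7
eef_pos: [565.7, 272.2, 61.9]
eef_rot: [[1.0, -0.004, -0.002], [-0.004, -1.0, -0.0], [-0.002, 0.0, -1.0]]
wrist_force: [0.3, 0.1, -0.5]
finger_gap: 0.7
grasp_force: 0.0
```

Run:
```python
from h import *
t=eyes.read_camera("top"); s=eyes.read_camera("side")
cv2.imwrite("pics/crop2.png",np.hstack([cv2.resize(t[140:240,60:210],(400,267),interpolation=cv2.INTER_CUBIC),cv2.resize(s[80:180,160:310],(400,267),interpolation=cv2.INTER_CUBIC)]))
for c in("top","side"):
  for q in place_of(c,"handle")[:2]: print(c,q["p"],q["at"],at_z(c,q["at"],80))
print(bot.read_state())
```

```text
{'clock': 5.9, 'q': array([ 4.06924148e+01,  3.09717819e+01, -9.91573857e+00, -2.73028043e-02,
       -4.90675130e+01,  4.94083883e+01]), 'dq': array([ 0.40842842,  0.08906617,  0.04783089,  0.16218261, -0.01152027,
        0.05710136]), 'joint_efforts': array([-4.98517603e-01, -4.33111596e+01,  1.51743954e+01,  3.37038092e+00,
        7.05635548e-02, -3.17479229e-03]), 'eef_pos': array([566.46234644, 276.49296804,  62.33735826]), 'eef_rot': array([[ 9.99998888e-01,  1.44742420e-03,  3.60381693e-04],
       [ 1.44714106e-03, -9.99998645e-01,  7.84696856e-04],
       [ 3.61516994e-04, -7.84174459e-04, -9.99999627e-01]]), 'wrist_force': array([ 0.2923381 ,  0.78559669, -0.47818217]), 'ft_torque': array([-0.03603637, -0.04688358, -0.02451517]), 'grasp_force': 0.0, 'finger_gap': 0.4362782978909925}
```

View pics/crop2.png

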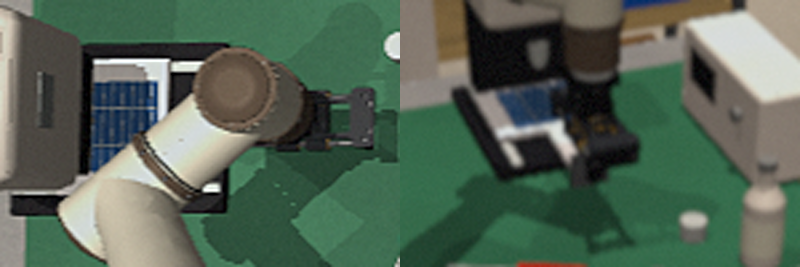

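The crop shows the carriage's white edge moved inward about 11 px (40–50 mm), with the gripper in front of the plate. I'll lift and measure the plate and the head to see whether it is home.

>>> apply_moves:
  series:
    - {"x": 0, "y": 20, "z": 0, "turn": 0}
    - {"x": 0, "y": 20, "z": -30, "turn": 0}
    - {"x": 0, "y": 30, "z": -40, "turn": 0}
    - {"x": 0, "y": 40, "z": -40, "turn": 0}
    - {"x": 0, "y": 40, "z": -20, "turn": 0}
    - {"x": 0, "y": 40, "z": 0, "turn": 0}
    - {"x": 0, "y": 40, "z": 0, "turn": 0}

```text
clock: 6.6
eef_pos: [566.5, 48.6, 189.0]
eef_rot: [[1.0, 0.001, 0.002], [0.001, -1.0, 0.001], [0.002, -0.001, -1.0]]
wrist_force: [0.3, 0.2, -0.0]
finger_gap: 0.3
grasp_force: 0.0
```

Run:
```python
from h import *
t=eyes.read_camera("top"); s=eyes.read_camera("side")
cv2.imwrite("pics/crop3.png",np.hstack([cv2.resize(t[130:250,30:210],(400,267),interpolation=cv2.INTER_CUBIC),cv2.resize(s[20:180,160:310],(400,427),interpolation=cv2.INTER_CUBIC)[:427][-267:]]))
for c in("top","side"):
  for q in place_of(c,"handle")[:2]: print(c,q["p"],q["at"],at_z(c,q["at"],80))
for y in(523,573):
  for z in (170,400): print(y,z,proj("top",(568,y,z)),proj("side",(568,y,z)))
print(bot.read_state()["eef_pos"])
```

```text
top 0.57 [274.8, 135.3] [744.14690809 -76.70549469  80.        ]
top 0.33 [321.9, 147.9] [ 695.00819433 -243.66455425   80.        ]
side 0.96 [230.5, 139.6] [569.10895182 306.2623028   80.        ]
523 170 [ 96.0953709  184.10074815] [212.56539142  96.86105344]
523 400 [ 56.82239066 174.15649812] [210.30655321  44.00968924]
573 170 [ 81.13411518 184.36445576] [208.9537038   92.04164788]
573 400 [ 38.32413229 174.49060189] [206.48595216  39.84981061]
[566.37608383  48.87124082 187.86061394]
```

View pics/crop3.png

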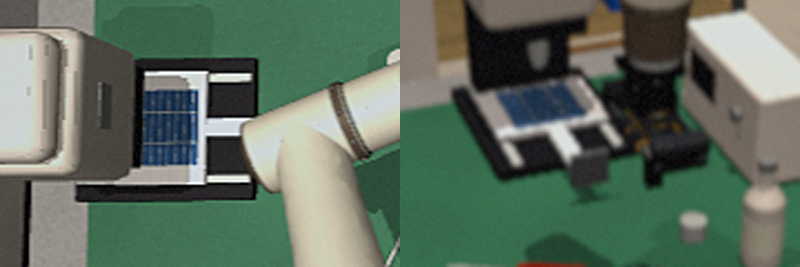

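Run:
```python
from h import *
out=[]
for c,(r0,r1,c0,c1) in dict(top=(130,250,20,180),side=(20,140,150,310)).items():
    im=cv2.resize(eyes.read_camera(c)[r0:r1,c0:c1],None,fx=2.5*2,fy=5,interpolation=cv2.INTER_CUBIC)
    P=lambda p:tuple(int(v) for v in (proj(c,p)-(c0,r0)+.5)*5)
    for y,col in((523,(0,0,255)),(543,(0,255,255)),(573,(255,0,255))): cv2.line(im,P((500,y,170)),P((640,y,170)),col,1)
    for y,col in((302,(0,0,255)),(312,(0,255,255)),(322,(255,0,255))): cv2.line(im,P((538,y,85)),P((598,y,85)),col,1)
    out.append(cv2.resize(im,(560,420) if 0 else (400,300)) if 0 else im[:, :])
cv2.imwrite("pics/o_top.png",out[0]);cv2.imwrite("pics/o_side.png",out[1])
print(out[0].shape)
```

```text
(600, 800, 3)
```

View pics/o_side.png

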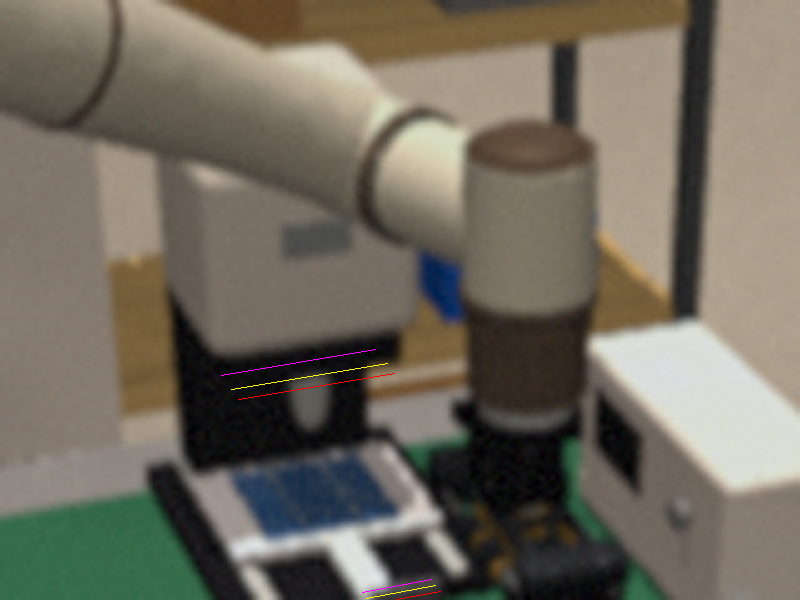

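The overlay puts the head's lower front edge near y≈521. That makes home a face at about 310, which agrees with the plate at 306–312 and the stiff stop under 99 N, so the carriage looks home. Now I'll get sharp angles from polar profiles of the initial pictures.

```bash
cat > ang.py <<'E'
from h import *
A=np.array([521.5,-52.0])
def prof(cam,img,z,r0,r1,a0,a1,ax=A,scale=800/512):
    a=np.arange(a0,a1,1.0); v=[]
    for t in np.radians(a):
        v.append(np.mean([cv2.getRectSubPix(img,(1,1),tuple(((proj(cam,(ax[0]+r*np.cos(t),ax[1]+r*np.sin(t),z))+.5)*scale-.5).astype(float)))[0,0] for r in np.linspace(r0,r1,6)]))
    return a,np.array(v)
E
python3 - <<'E'
from ang import *
for cam in("top","side"):
    g=cv2.imread(f"pics/{cam}0.png",0)
    for n,z,r0,r1,a0,a1 in(("index",46,81,93,20,62),("lever",55,48,68,64,112),("ptr",84,16,31,60,130)):
        a,v=prof(cam,g,z,r0,r1,a0,a1)
        print(cam,n,a0,v[::2].astype(int))
E
```

```text
top index 20 [ 42  46  45  44  45  44  43  43  35  63 167 213 128  35  37  42  44  44
  46  44  46]
top lever 64 [217 216 212 219 228 220 178 119  88  90  98  97  80 110 183 230 231 215
 214 217 218 213 210 214]
top ptr 60 [ 43  46  46  47  49  56  68  81  96 115 139 164 191 219 239 246 251 239
 219 183 134  93  60  40  30  26  27  31  34  36  38  41  42  43  43]
side index 20 [ 49  50  49  50  55  60  63  71  91 119 141 141 122  99  87  84  84  84
  82  82  82]
side lever 64 [127 133 145 157 167 170 162 146 125 102  83  72  72  84  98 109 116 120
 122 123 128 133 136 139]
side ptr 60 [102 105 108 113 121 128 137 145 153 161 168 173 176 176 175 171 165 158
 150 140 131 121 112 103  95  87  82  78  76  76  77  80  83  88  93]
```

>>> apply_moves:
  series:
    - {"x": -20, "y": 22, "z": 0, "turn": 0}
    - {"x": -19, "y": 21, "z": 0, "turn": 0}
    - {"x": 0, "y": 0, "z": 0, "turn": 0.128}
    - {"x": 0, "y": 0, "z": 0, "turn": 0.128}
    - {"x": 0, "y": 0, "z": 0, "turn": 0.128}
    - {"x": 0, "y": 0, "z": 0, "turn": 0.128}
    - {"x": 0, "y": 0, "z": 0, "turn": 0.128}
    - {"x": 0, "y": 0, "z": 0, "turn": 0.128}
    - {"x": 0, "y": 0, "z": 0, "turn": 0.128}
    - {"x": 0, "y": 0, "z": 0, "turn": 0.128}
    - {"x": 0, "y": 0, "z": 0, "turn": 0.128}
    - {"x": 0, "y": 0, "z": 0, "turn": 0.128}
    - {"x": 0, "y": 0, "z": 0, "turn": 0.128}
    - {"x": 0, "y": 0, "z": 0, "turn": 0.128}
    - {"x": 0, "y": 0, "z": 0, "turn": 0.128}
    - {"x": 0, "y": 0, "z": 40, "turn": 0}
    - {"x": 0, "y": 0, "z": 40, "turn": 0}
    - {"x": 0, "y": 0, "z": 0, "turn": 0}
  claw: 42
  grip_force: 6

```text
clock: 8.7
eef_pos: [523.5, 6.8, 103.0]
eef_rot: [[-0.092, -0.996, -0.012], [-0.996, 0.092, -0.002], [0.003, 0.012, -1.0]]
wrist_force: [0.1, -0.2, -0.1]
finger_gap: 42.2
grasp_force: 0.0
```

Run:
```python
from h import *
t=eyes.read_camera("top"); s=eyes.read_camera("side")
cv2.imwrite("pics/crop4.png",np.hstack([cv2.resize(t[130:250,140:300],(400,300),interpolation=cv2.INTER_CUBIC),cv2.resize(s[140:230,195:315],(400,300),interpolation=cv2.INTER_CUBIC)]))
for c in("top","side"):
  for q in place_of(c,"handle")[:1]: print(c,q["p"],q["at"],at_z(c,q["at"],80))
print(bot.read_state()["eef_pos"])
```

```text
top 0.84 [166.2, 182.5] [580.53602469 313.33074971  80.        ]
side 0.98 [229.8, 138.4] [569.66051924 316.12155332  80.        ]
[529.34391402   7.3453649  109.96096784]
```

View pics/crop4.png

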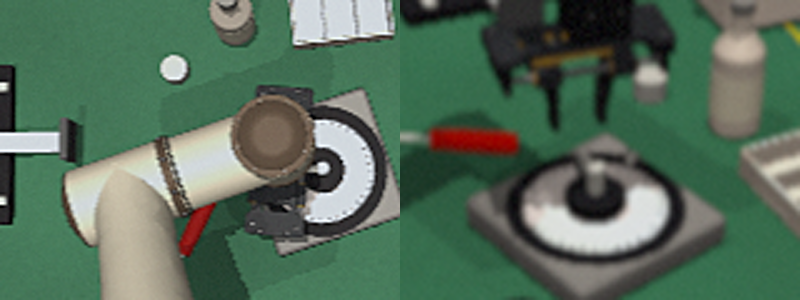

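The crop shows the fingers straddling the lever direction, clear of the fine pointer, and the carriage plate at y≈313, home. I'll descend on the lever.

>>> apply_moves:
  series:
    - {"x": 1.5, "y": 2, "z": 22, "turn": 0}
    - {"x": 0, "y": 0, "z": 22, "turn": 0}
    - {"x": 0, "y": 0, "z": 11, "turn": 0}
    - {"x": 0, "y": 0, "z": 10, "turn": 0}
    - {"x": 0, "y": 0, "z": 0, "turn": 0}
    - {"x": 0, "y": 0, "z": 0, "turn": 0}

```text
clock: 9.5
eef_pos: [526.2, 5.3, 43.7]
eef_rot: [[-0.093, -0.996, 0.001], [-0.996, 0.093, 0.0], [-0.0, -0.001, -1.0]]
wrist_force: [-0.1, 0.6, 0.4]
finger_gap: 42.0
grasp_force: 0.0
```

>>> apply_moves:
  series:
    - {"x": 0, "y": 0, "z": 0, "turn": 0}
    - {"x": 0, "y": 0, "z": 0, "turn": 0}
    - {"x": 0, "y": 0, "z": 0, "turn": 0}
    - {"x": 0, "y": 0, "z": 0, "turn": 0}
    - {"x": 0, "y": 0, "z": 0, "turn": 0}
  claw: 8
  grip_force: 6

```text
clock: 10.0
eef_pos: [526.7, 5.4, 43.3]
eef_rot: [[-0.092, -0.996, 0.003], [-0.996, 0.092, 0.001], [-0.001, -0.003, -1.0]]
wrist_force: [2.8, -0.2, -0.9]
finger_gap: 12.8
grasp_force: 6.0
```

>>> apply_moves:
  series:
    - {"x": 0.26, "y": -5.42, "z": 0, "turn": 0.0943}
    - {"x": 0.26, "y": -5.42, "z": 0, "turn": 0.0943}
    - {"x": 0.26, "y": -5.42, "z": 0, "turn": 0.0943}
    - {"x": 0.26, "y": -5.42, "z": 0, "turn": 0.0943}
    - {"x": 0.26, "y": -5.42, "z": 0, "turn": 0.0943}
    - {"x": 0.26, "y": -5.42, "z": 0, "turn": 0.0943}
    - {"x": 0.26, "y": -5.42, "z": 0, "turn": 0.0943}
    - {"x": 0.26, "y": -5.42, "z": 0, "turn": 0.0943}
    - {"x": 0, "y": 0, "z": 0, "turn": 0}
    - {"x": 0, "y": 0, "z": 0, "turn": 0}
    - {"x": 0, "y": 0, "z": 0, "turn": 0}

```text
clock: 11.1
eef_pos: [566.0, -13.2, 43.4]
eef_rot: [[-0.748, -0.664, 0.006], [-0.664, 0.748, 0.001], [-0.005, -0.003, -1.0]]
wrist_force: [5.7, 1.2, -3.8]
finger_gap: 11.7
grasp_force: 6.0
```

>>> apply_moves:
  series:
    - {"x": 0, "y": 0, "z": 0, "turn": 0}
    - {"x": 0, "y": 0, "z": 0, "turn": 0}
    - {"x": 0, "y": 0, "z": 0, "turn": 0}
    - {"x": 0, "y": 0, "z": 0, "turn": 0}
    - {"x": 0, "y": 0, "z": -20, "turn": 0}
    - {"x": 0, "y": 0, "z": -35, "turn": 0}
    - {"x": 0, "y": 0, "z": -35, "turn": 0}
    - {"x": -17.5, "y": 35, "z": 0, "turn": 0}
    - {"x": -17.5, "y": 35, "z": 0, "turn": 0}
    - {"x": -17.5, "y": 35, "z": 0, "turn": 0}
    - {"x": -17.5, "y": 35, "z": 0, "turn": 0}
    - {"x": 0, "y": 0, "z": 0, "turn": -0.124}
    - {"x": 0, "y": 0, "z": 0, "turn": -0.124}
    - {"x": 0, "y": 0, "z": 0, "turn": -0.124}
    - {"x": 0, "y": 0, "z": 0, "turn": -0.124}
    - {"x": 0, "y": 0, "z": 0, "turn": -0.124}
    - {"x": 0, "y": 0, "z": 0, "turn": -0.124}
    - {"x": 0, "y": 0, "z": 0, "turn": -0.124}
  claw: 42

```text
clock: 12.9
eef_pos: [522.5, 136.9, 132.8]
eef_rot: [[0.026, -1.0, -0.001], [-1.0, -0.026, -0.0], [0.0, 0.001, -1.0]]
wrist_force: [-0.1, 0.8, -0.3]
finger_gap: 42.2
grasp_force: 0.0
```

Run:
```python
from ang import *
t=eyes.read_camera("top"); s=eyes.read_camera("side")
cv2.imwrite("pics/crop5.png",np.hstack([cv2.resize(t[167:227,229:309],(400,300),interpolation=cv2.INTER_CUBIC),cv2.resize(s[170:230,214:294],(400,300),interpolation=cv2.INTER_CUBIC)]))
g=cv2.cvtColor(cv2.resize(t,(800,600),interpolation=cv2.INTER_CUBIC),6)
for n,z,r0,r1,a0,a1 in(("index",46,81,93,20,62),("lever",55,48,68,20,66),("ptr",84,16,31,60,130)):
    print(n,a0,prof("top",g,z,r0,r1,a0,a1)[1][::2].astype(int))
print(bot.read_state()["eef_pos"])
```

```text
index 20 [ 43  44  46  44  45  44  45  44  36  64 168 215 130  38  38  44  46  44
  46  44  46]
lever 20 [213 217 218 213 210 214 223 215 181 124  93  92  92  85 110 166 202 216
 220 216 216 218 218]
ptr 60 [ 42  43  44  46  50  58  70  84  99 118 142 166 191 218 237 245 251 239
 218 183 135  93  59  38  29  26  28  32  34  36  38  42  45  48  49]
[522.60688917 136.95337765 132.79509373]
```

View pics/crop5.png

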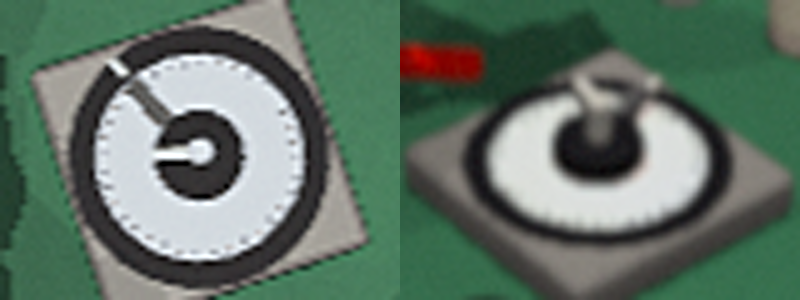

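The crop shows the coarse lever turned to point at the index block (tip ≈(127,83), block (120,68)), with the fine pointer unmoved. A quick check of the lever's centreline follows.

Run:
```python
from ang import *
t=eyes.read_camera("top");g=cv2.cvtColor(t,6)
g=cv2.resize(g,(800,600),interpolation=cv2.INTER_CUBIC)
P=[]
for r in(42,48,54,60,66,70):
    a,v=prof("top",g,55,r,r+.1,22,64); w=np.clip(160-v,0,None); m=(w*a).sum()/w.sum(); P.append((r,round(m,1)))
print(P)
a,v=prof("top",g,46,83,92,28,56);w=np.clip(v-80,0,None);print("index",(w*a).sum()/w.sum())
for r in(14,20,26,31):
    a,v=prof("top",g,84,r,r+.1,60,125); w=np.clip(v-130,0,None); print(r,(w*a).sum()/w.sum())
```

```text
[(42, np.float64(44.3)), (48, np.float64(44.4)), (54, np.float64(44.0)), (60, np.float64(43.3)), (66, np.float64(42.6)), (70, np.float64(43.7))]
index 41.66807834833245
14 89.15179612164881
20 89.51374479363876
26 90.76668649613325Traceback (most recent call last):
  File "<stdin>", line 10, in <module>
  File "ang.py", line 6, in prof
    v.append(np.mean([cv2.getRectSubPix(img,(1,1),tuple(((proj(cam,(ax[0]+r*np.cos(t),ax[1]+r*np.sin(t),z))+.5)*scale-.5).astype(float)))[0,0] for r in np.linspace(r0,r1,6)]))
                                                          ~~~~^^^^^^^^^^^^^^^^^^^^^^^^^^^^^^^^^^^^^^^^^^^^^
  File "h.py", line 9, in proj
    i=eyes.camera_info(cam);T=np.array(i["world_to_cam"]);c=np.array(i["camera_matrix"])@(T[:3,:3]@np.array(p,float)+T[:3,3]); return c[:2]/c[2]
ValueError: time passes only in moves, steps and waits
```

Lever and index block agree to about 1°, which is good. Now the fine pointer, at about 90.5°, gripped at r = 25 mm with the tip at z≈66.

>>> apply_moves:
  series:
    - {"x": 41, "y": 1.4, "z": 0, "turn": 0}
    - {"x": 41, "y": 1.4, "z": 0, "turn": 0}
    - {"x": 41, "y": 1.4, "z": 0, "turn": 0}
    - {"x": 41, "y": 1.3, "z": 0, "turn": 0}
    - {"x": 0, "y": 0, "z": 0, "turn": 0}
    - {"x": 0, "y": 0, "z": 0, "turn": 0}
    - {"x": 0, "y": 0, "z": 25, "turn": 0}
    - {"x": 0, "y": 0, "z": 20, "turn": 0}
    - {"x": 0, "y": 0, "z": 11, "turn": 0}
    - {"x": 0, "y": 0, "z": 10, "turn": 0}
    - {"x": 0, "y": 0, "z": 0, "turn": 0}
    - {"x": 0, "y": 0, "z": 0, "turn": 0}

```text
clock: 14.25
eef_pos: [521.4, -26.5, 67.3]
eef_rot: [[0.021, -1.0, 0.001], [-1.0, -0.021, -0.0], [0.0, -0.001, -1.0]]
wrist_force: [0.0, -0.3, 0.5]
finger_gap: 42.1
grasp_force: 0.0
```

>>> apply_moves:
  series:
    - {"x": 0, "y": 0, "z": 0, "turn": 0}
    - {"x": 0, "y": 0, "z": 0, "turn": 0}
    - {"x": 0, "y": 0, "z": 0, "turn": 0}
    - {"x": 0, "y": 0, "z": 0, "turn": 0}
    - {"x": 0, "y": 0, "z": 0, "turn": 0}
  claw: 6
  grip_force: 6

```text
clock: 14.75
eef_pos: [522.3, -26.7, 67.4]
eef_rot: [[0.021, -1.0, 0.004], [-1.0, -0.021, 0.001], [-0.0, -0.004, -1.0]]
wrist_force: [3.5, -0.4, -2.6]
finger_gap: 10.7
grasp_force: 5.6
```

>>> apply_moves:
  series:
    - {"x": 0.15, "y": -2.75, "z": 0, "turn": 0.109}
    - {"x": 0.15, "y": -2.75, "z": 0, "turn": 0.109}
    - {"x": 0.15, "y": -2.75, "z": 0, "turn": 0.109}
    - {"x": 0.15, "y": -2.75, "z": 0, "turn": 0.109}
    - {"x": 0.15, "y": -2.75, "z": 0, "turn": 0.109}
    - {"x": 0.15, "y": -2.75, "z": 0, "turn": 0.109}
    - {"x": 0.15, "y": -2.75, "z": 0, "turn": 0.109}
    - {"x": 0.15, "y": -2.75, "z": 0, "turn": 0.109}
    - {"x": 0, "y": 0, "z": 0, "turn": 0}
    - {"x": 0, "y": 0, "z": 0, "turn": 0}
    - {"x": 0, "y": 0, "z": 0, "turn": 0}

```text
clock: 15.85
eef_pos: [542.3, -35.0, 67.4]
eef_rot: [[-0.751, -0.661, 0.004], [-0.661, 0.751, 0.001], [-0.004, -0.002, -1.0]]
wrist_force: [4.6, 1.2, -2.8]
finger_gap: 10.2
grasp_force: 6.0
```

>>> apply_moves:
  series:
    - {"x": 0, "y": 0, "z": 0, "turn": 0}
    - {"x": 0, "y": 0, "z": 0, "turn": 0}
    - {"x": 0, "y": 0, "z": 0, "turn": 0}
    - {"x": 0, "y": 0, "z": 0, "turn": 0}
    - {"x": 0, "y": 0, "z": -20, "turn": 0}
    - {"x": 0, "y": 0, "z": -35, "turn": 0}
    - {"x": 0, "y": 0, "z": -35, "turn": 0}
    - {"x": 20.4, "y": -35.3, "z": 0, "turn": 0}
    - {"x": 20.4, "y": -35.3, "z": 0, "turn": 0}
    - {"x": 20.4, "y": -35.3, "z": 0, "turn": 0}
    - {"x": 20.4, "y": -35.3, "z": 0, "turn": 0}
    - {"x": 20.4, "y": -35.3, "z": 0, "turn": 0}
    - {"x": 0, "y": 0, "z": 0, "turn": 0}
    - {"x": 0, "y": 0, "z": 0, "turn": 0}
  claw: 42

```text
clock: 17.25
eef_pos: [579.1, -236.2, 156.1]
eef_rot: [[-0.754, -0.657, -0.002], [-0.657, 0.754, 0.001], [0.001, 0.002, -1.0]]
wrist_force: [-0.0, -0.3, 0.5]
finger_gap: 42.0
grasp_force: 0.0
```

Run:
```python
from ang import *
t=eyes.read_camera("top"); s=eyes.read_camera("side")
cv2.imwrite("pics/crop6.png",np.hstack([cv2.resize(t[167:227,229:309],(400,300),interpolation=cv2.INTER_CUBIC),cv2.resize(t[120:240,210:370],(400,300),interpolation=cv2.INTER_CUBIC)]))
g=cv2.cvtColor(cv2.resize(t,(800,600),interpolation=cv2.INTER_CUBIC),6)
for n,z,r0,r1,a0,a1 in(("lever",55,48,68,20,66),("ptr",84,16,31,20,66)):
    print(n,a0,prof("top",g,z,r0,r1,a0,a1)[1][::2].astype(int))
print(bot.read_state()["eef_pos"])
```

```text
lever 20 [132 149 163 171 179 190 204 200 172 121  92  89  89  83 107 161 195 209
 214 210 211 212 212]
ptr 20 [154 152 151 149 146 144 141 139 137 136 133 132 130 128 127 124 122 120
 118 117 117 116 113]
[ 579.44960171 -234.77119403  156.67759167]
```

View pics/crop6.png

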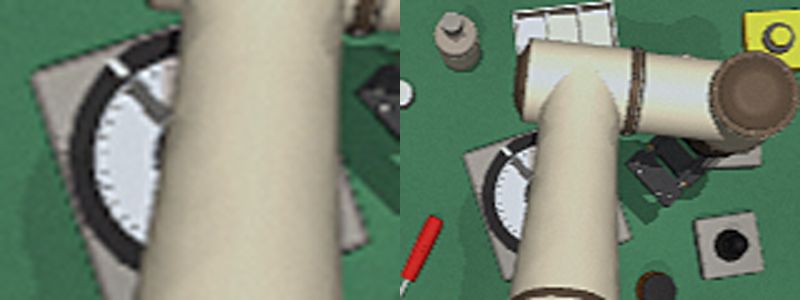

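The lever is unmoved in this crop, but the arm hides the fine pointer. I'll check the pointer from over the button before pressing.

>>> apply_moves:
  series:
    - {"x": 13.5, "y": -28.2, "z": 0, "turn": 0}
    - {"x": 13.5, "y": -28.2, "z": 0, "turn": 0}
    - {"x": 13, "y": -28.2, "z": 0, "turn": 0}
    - {"x": 0, "y": 0, "z": 30, "turn": 0}
    - {"x": 0, "y": 0, "z": 30, "turn": 0}
    - {"x": 0, "y": 0, "z": 0, "turn": 0}
    - {"x": 0, "y": 0, "z": 0, "turn": 0}
  claw: 0

```text
clock: 18.05
eef_pos: [606.0, -324.5, 97.4]
eef_rot: [[-0.751, -0.661, -0.001], [-0.661, 0.751, -0.001], [0.001, 0.0, -1.0]]
wrist_force: [0.2, 0.3, 0.9]
finger_gap: 1.2
grasp_force: 0.0
```

Run:
```python
from ang import *
t=eyes.read_camera("top"); s=eyes.read_camera("side")
cv2.imwrite("pics/crop7.png",np.vstack([np.hstack([cv2.resize(t[167:227,229:309],(400,300),interpolation=cv2.INTER_CUBIC),cv2.resize(s[170:230,214:294],(400,300),interpolation=cv2.INTER_CUBIC)]),
 np.hstack([cv2.resize(s[195:270,250:350],(400,300),interpolation=cv2.INTER_CUBIC),cv2.resize(t[130:220,290:410],(400,300),interpolation=cv2.INTER_CUBIC)])]))
for q in place_of("side","measure_top")[:5]: print(q["p"],q["at"],at_z("side",q["at"],38))
for q in place_of("top","fine_tip")[:2]: print(q["p"],q["at"],at_z("top",q["at"],84))
print(bot.read_state()["eef_pos"])
```

```text
0.61 [316.0, 198.8] [ 737.02620168 -118.19654122   38.        ]
0.59 [361.4, 245.5] [ 757.77224661 -383.22354297   38.        ]
0.47 [297.7, 180.1] [726.77937561   7.50093449  38.        ]
0.46 [228.7, 321.9] [ 268.68471925 -507.77905274   38.        ]
0.44 [207.9, 274.9] [ 268.82880751 -326.37869489   38.        ]
0.59 [263.2, 190.9] [544.10743244 -31.50102538  84.        ]
[ 606.86760942 -325.31971035   99.25221605]
```

View pics/crop7.png

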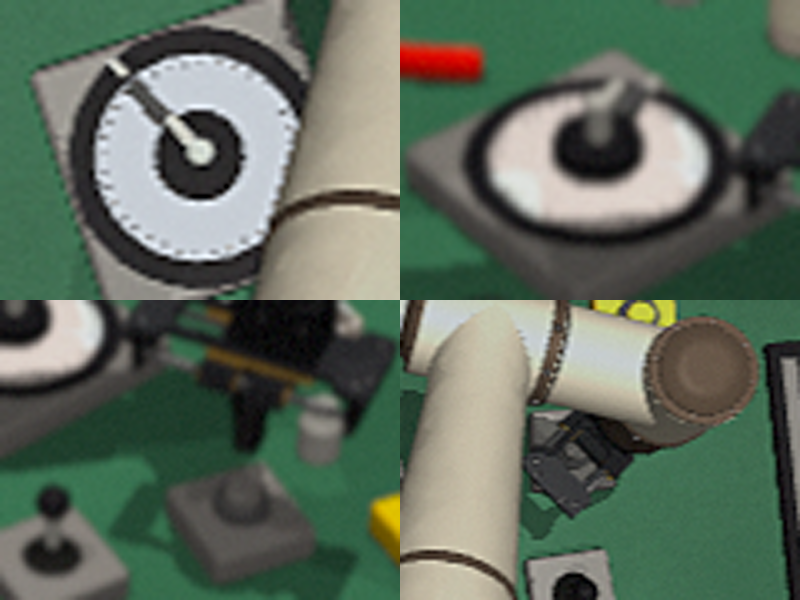

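The pointer and lever both line up with the index block (top crop: block (120,68), lever and pointer on the line to the stem (201,152)). The fingers are above the grey button. Triangulation puts its top near (604,-321) at z≈50–55. I'll descend gently.

>>> apply_moves:
  series:
    - {"x": -0.8, "y": 4.7, "z": 15, "turn": 0}
    - {"x": 0, "y": 0, "z": 15, "turn": 0}
    - {"x": 0, "y": 0, "z": 5, "turn": 0}
    - {"x": 0, "y": 0, "z": 4, "turn": 0}
    - {"x": 0, "y": 0, "z": 0, "turn": 0}
    - {"x": 0, "y": 0, "z": 0, "turn": 0}

```text
clock: 18.85
eef_pos: [603.5, -321.7, 58.3]
eef_rot: [[-0.752, -0.659, 0.001], [-0.659, 0.752, -0.0], [-0.0, -0.001, -1.0]]
wrist_force: [0.4, 0.5, 1.6]
finger_gap: 0.3
grasp_force: 0.0
```

>>> apply_moves:
  series:
    - {"x": 0, "y": 0, "z": 3, "turn": 0}
    - {"x": 0, "y": 0, "z": 3, "turn": 0}
    - {"x": 0, "y": 0, "z": 0, "turn": 0}

```text
clock: 19.15
eef_pos: [603.4, -321.5, 52.0]
eef_rot: [[-0.752, -0.659, 0.001], [-0.659, 0.752, -0.0], [-0.0, -0.001, -1.0]]
wrist_force: [0.2, 0.1, 1.6]
finger_gap: 0.5
grasp_force: 0.8
```

>>> apply_moves:
  series:
    - {"x": 0, "y": 0, "z": 2, "turn": 0}
    - {"x": 0, "y": 0, "z": 2, "turn": 0}
    - {"x": 0, "y": 0, "z": 0, "turn": 0}

```text
clock: 19.45
eef_pos: [603.4, -321.6, 48.3]
eef_rot: [[-0.752, -0.659, 0.001], [-0.659, 0.752, -0.0], [-0.0, -0.001, -1.0]]
wrist_force: [-0.8, 1.0, 3.8]
finger_gap: 0.5
grasp_force: 1.9
```

>>> apply_moves:
  series:
    - {"x": 0, "y": 0, "z": 2, "turn": 0}
    - {"x": 0, "y": 0, "z": 1, "turn": 0}
    - {"x": 0, "y": 0, "z": 0, "turn": 0}

```text
clock: 19.75
eef_pos: [603.4, -321.6, 46.4]
eef_rot: [[-0.752, -0.659, 0.001], [-0.659, 0.752, -0.001], [-0.0, -0.001, -1.0]]
wrist_force: [-2.1, 1.8, 8.3]
finger_gap: 0.1
grasp_force: 4.3
```

>>> apply_moves:
  series:
    - {"x": 0, "y": 0, "z": 2, "turn": 0}
    - {"x": 0, "y": 0, "z": 1, "turn": 0}
    - {"x": 0, "y": 0, "z": 0, "turn": 0}

```text
clock: 20.05
eef_pos: [603.5, -321.6, 46.2]
eef_rot: [[-0.751, -0.66, 0.001], [-0.66, 0.751, -0.002], [0.0, -0.002, -1.0]]
wrist_force: [-5.5, 3.8, 18.9]
finger_gap: 0.7
grasp_force: 9.5
```

>>> apply_moves:
  series:
    - {"x": 0, "y": 0, "z": -10, "turn": 0}
    - {"x": 0, "y": 0, "z": -20, "turn": 0}
    - {"x": 0, "y": 0, "z": -35, "turn": 0}
    - {"x": 0, "y": 0, "z": -35, "turn": 0}
    - {"x": 0, "y": 0, "z": 0, "turn": 0}
    - {"x": 0, "y": 0, "z": 0, "turn": 0}
    - {"x": 0, "y": 0, "z": 0, "turn": 0}

```text
clock: 20.75
eef_pos: [602.1, -320.9, 140.0]
eef_rot: [[-0.753, -0.659, -0.003], [-0.659, 0.753, 0.002], [0.001, 0.003, -1.0]]
wrist_force: [0.8, -0.2, 0.2]
finger_gap: 0.5
grasp_force: 0.0
```

```bash
python3 -c "
from h import *
eyes.read_camera('top')
for q in place_of('top','handle')[:1]: print(q['p'],at_z('top',q['at'],80))
print(ticket.hand_in())"
```

```text
0.55 [577.93044614 307.95094558  80.        ]
the job is handed in; nothing more can be done
None
```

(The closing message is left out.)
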